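# Put the calibration weights back in their case

### The arm

A 6-joint arm with a two-finger parallel gripper is mounted at the origin on a cart in front of the work surface, level with it; the furniture and walls round the work are solid. World frame = base frame: x ahead of the robot, y to its left, z up, the work surface at z = 0. Lengths are in m, angles in rad, forces in N, time in s.
With the tool pointing down it reaches from about 0.35 to 0.975 m from the base axis. Payload 4.9 kg.
Tool frame: the origin (TCP) lies at the very end of the fingers, on their centre line; the grasp point (between the pads) lies ctrl.grip_point_offset behind it (ctrl.grip_point_offset is the distance from the TCP to the grasp point, in m); z points along the fingers, y is the line along which they close (so a half turn about z gives the same grasp; the last joint's range is limited). The gripper opens to 85 mm and grips with 20 to 120 N. Pads are 22 mm wide; open, the fingers measure 114 mm over their backs; the gripper's body (76 mm by 85 mm) begins 54 mm behind the grasp point. The pads swing forward as they close: fully open they stand 13 mm farther back than shut.
Start: joints at [-1.302, 0.053, 1.613, -0, 1.476, -0.119], TCP at [0.236, -0.579, 0.231] pointing down, gripper open.
Joint ranges: [-3.01, 3.01], [-1.01, 2.22], [0.06, 2.58], [-1.02, 4.17], [0.09, 2.62], [-3.14, 3.14]. Speed limits (rad/s): [2.57, 2.57, 3.14, 3.14, 3.14, 3.14].

### API

Orientations are given as a rotation vector (axis times angle).
In Python, from station import ctrl gives the robot as it stands. The module is installed in compiled form; this text tells all that it offers.
- The arm moves only by the tool drive_tool, never from a script. Its argument "steps" is a list of rows, each an object with "translation": the shift along the tool's x, y, z normalised to -1 to 1, where 1 is 4 cm, a list of three; "angular": the turn, a rotation vector about the tool's x, y, z normalised to -1 to 1, where 1 is 8 degrees, a list of three; "gripper": the opening, from 0 (shut) to 1 (fully open). In form: [{"translation": [dx, dy, dz], "angular": [wx, wy, wz], "gripper": gripper}, ...]. A call has 1 to 8 rows; each row shifts and turns the commanded pose from where the row before left it, along the tool's axes as they then stand; what a row does not reach is not made up. A row lasts 1/8 s, in which the tool goes at most 62.5 mm and 10.7 degrees, less where a joint would pass 70% of its speed; a pose out of reach is approached as far as the arm can. A call with a number of a shift or a turn outside -1 to 1 is refused whole. A call with a gripper value outside its range is refused whole. The fingers move at their own pace and stop on an object; "force" is the grip in N (left out, the last holds). Time passes only in rows, so rows that do not move let the fingers close. It gives the time, the measured TCP pose, the force, the opening and the grip force at its end, in the units of the state.
- ctrl.get_obs(): the state, without advancing time (a new reading comes with each control period).
- ctrl.get_image(name): name is "scene" or "side" or "wrist"; returns a dict with "color" (480x640x3 uint8, red, green, blue), "depth" (480x640 float32, m along the optical axis (not along the pixel's ray), 0 where there is no reading), "fx", "fy", "cx", "cy" (pixels), "R" (3x3) and "t" (3): a world point X has camera coordinates R X + t. Camera axes: x right, y down, z forward; pixel columns grow to the right and rows downward; lengths in m; the calibration is good to about 2 mm. A picture is of the moment at which its call begins.
- ctrl.finish_job(): hands the job in; it is judged then, once.
The state is a dict: "t": time; "q": joint angles; "dq": joint speeds; "effort": joint torques, N m; "tool_pos": TCP position; "tool_rot": TCP orientation; "contact_force": force on the tool from outside, world axes, zero at the start; "wrist_torque": the same for the moment, N m; "opening": finger opening in m; "grip_force": force on a finger pad.
Only numpy, scipy, OpenCV 4.12 (cv2) and the standard library are available. Lean on these libraries where they do the work, as an engineer would, in place of code of your own. Each camera call takes 0.05 s, during which the arm holds its last target. There are 200 camera calls.

### The job

The calibration is done: put the four brass weights with knobs back into the wooden case, each upright in the bore made for its size, and let go. They are calibrated, so do not drop them: lower each one until you feel it come to rest on the felt, which lies deeper in some bores than in others. Leave the hooked weight and the plain pillar where they stand; they do not belong to this set.

Things in the scene. Friction and masses are not known exactly. Their poses are not given: they have to be found in the camera images.
- weight_500: largest of the four brass knob weights, about 500 g: round body 39 mm across, 63 mm high over all, with a narrow neck and a round knob 23 mm across on top (widest and best gripped 54-59 mm above its underside). Stands upright on the table; origin at the centre of its underside, z up along its axis. Round, so its yaw means nothing.
- weight_200: second largest of the four brass knob weights, about 200 g: round body 29 mm across, 47 mm high over all, with a narrow neck and a round knob 17 mm across on top (widest and best gripped 40-44 mm above its underside). Stands upright on the table; origin at the centre of its underside, z up along its axis. Round, so its yaw means nothing.
- weight_100: second smallest of the four brass knob weights, about 100 g: round body 23 mm across, 37 mm high over all, with a narrow neck and a round knob 13.5 mm across on top (widest and best gripped 31-35 mm above its underside). Stands upright on the table; origin at the centre of its underside, z up along its axis. Round, so its yaw means nothing.
- weight_50: smallest of the four brass knob weights, about 50 g: round body 18 mm across, 29 mm high over all, with a narrow neck and a round knob 11 mm across on top (widest and best gripped 25-28 mm above its underside). Stands upright on the table; origin at the centre of its underside, z up along its axis. Round, so its yaw means nothing.
- socket_500: light wooden insert, 66x66x40 mm, bore 48 mm across (largest, for the largest weight) in its middle, 3 mm chamfer; origin at the centre of its underside, top and mouth 40 mm above. Grey felt fills the bore's bottom to unknown height: open depth 24 to 34 mm. Firm, fixed. The 4 inserts (edges along their x, y) sit 2 x 2, 67.5 mm apart, in a 152 mm wooden tray, 32 mm high.
- socket_200: light wooden insert, 66x66x40 mm, bore 37 mm across (second largest, for the second largest weight) in its middle, 3 mm chamfer; origin at the centre of its underside, top and mouth 40 mm above. Grey felt fills the bore's bottom to unknown height: open depth 18 to 27 mm. Firm, fixed. The 4 inserts (edges along their x, y) sit 2 x 2, 67.5 mm apart, in a 152 mm wooden tray, 32 mm high.
- socket_100: light wooden insert, 66x66x40 mm, bore 31 mm across (second smallest, for the second smallest weight) in its middle, 3 mm chamfer; origin at the centre of its underside, top and mouth 40 mm above. Grey felt fills the bore's bottom to unknown height: open depth 12 to 18 mm. Firm, fixed. The 4 inserts (edges along their x, y) sit 2 x 2, 67.5 mm apart, in a 152 mm wooden tray, 32 mm high.
- socket_50: light wooden insert, 66x66x40 mm, bore 26 mm across (smallest, for the smallest weight) in its middle, 3 mm chamfer; origin at the centre of its underside, top and mouth 40 mm above. Grey felt fills the bore's bottom to unknown height: open depth 8 to 13 mm. Firm, fixed. The 4 inserts (edges along their x, y) sit 2 x 2, 67.5 mm apart, in a 152 mm wooden tray, 32 mm high.
- hook_weight: look-alike that stays: brass weight of another set, 29 mm across, 55 mm high, with a thin wire hook on top instead of a knob. Origin at the centre of its underside, z up.
- pillar: look-alike that stays: plain brass stand-off pillar, 23 mm across, 37 mm high, flat top with a small threaded hole and no knob. Origin at the centre of its underside, z up.
Things that resemble listed ones, but are neither listed nor needed, are in the scene too. Leave any orange or turquoise look-alike of the weight_100 alone.

How it is judged:
At the end, for the whole second after the job is handed in: Every knob weight stands upright (within 0.12 rad) and at rest on the felt in the bore of its own size (within 9 mm of the bore's centre, its underside on the felt, well below the mouth), and the hooked weight and the pillar stand upright within 20 mm of where they were (horizontal distance between weight_500 and socket_500 below 0.009 m and z of weight_500 in the frame of socket_500 below 0.018 m and angle between each of weight_500, weight_200, weight_100, weight_50's own z axis and vertical below 0.12 rad and linear speed of each of weight_500, weight_200, weight_100, weight_50 below 0.02 m/s and angular speed of each of weight_500, weight_200, weight_100, weight_50 below 0.2 rad/s and horizontal distance between weight_200 and socket_200 below 0.009 m and z of weight_200 in the frame of socket_200 below 0.024 m and horizontal distance between weight_100 and socket_100 below 0.009 m and z of weight_100 in the frame of socket_100 below 0.03 m and horizontal distance between weight_50 and socket_50 below 0.009 m and z of weight_50 in the frame of socket_50 below 0.034 m and distance of each of hook_weight, pillar from where it was at the start of the episode below 0.02 m and angle between each of hook_weight, pillar's own z axis and vertical below 0.15 rad); the robot touches nothing.
It fails at once if a knob weight is dropped into its bore (falls in it faster than 0.4 m/s, a free drop of 8 mm) instead of being lowered ((horizontal distance between weight_500 and socket_500 below 0.012 m and z of weight_500 in the frame of socket_500 below 0.042 m and linear speed of weight_500 above 0.4 m/s) or (horizontal distance between weight_200 and socket_200 below 0.012 m and z of weight_200 in the frame of socket_200 below 0.042 m and linear speed of weight_200 above 0.4 m/s) or (horizontal distance between weight_100 and socket_100 below 0.012 m and z of weight_100 in the frame of socket_100 below 0.042 m and linear speed of weight_100 above 0.4 m/s) or (horizontal distance between weight_50 and socket_50 below 0.012 m and z of weight_50 in the frame of socket_50 below 0.042 m and linear speed of weight_50 above 0.4 m/s)).
It fails at once if the hooked weight or the pillar, which do not belong, is moved by more than 20 mm (distance of any of hook_weight, pillar from where it was at the start of the episode above 0.02 m).
It also fails if it takes over 96 s, if anything falls off the work surface, if the arm or the gripper's body presses on something with over 40 N, if the wrist force passes 120 N, or if a joint passes its speed limit or range.

## Working session

There is one attempt and no reset: what is moved stays moved. The work goes in short steps, Python scripts to look and compute and a tool call to move; the robot and the scene stay as the last step left them, time stands still between calls to the robot, and variables do not carry over. Pictures are saved under pics/ and viewed, at most 16 in all, crops included, and the job is handed in when it is done.

Besides the shell and the picture viewer there is one more tool, called after "Request:" as a command line: name --argument value ..., lists and objects as JSON in quotes. drive_tool: Moves the arm, as the interface text tells. Its arguments: {"type":"object","properties":{"steps":{"type":"array"},"force":{"type":"number"}},"required":["steps"]}

```bash
mkdir -p pics; cat > h.py <<'E'
import numpy as np, cv2
from station import ctrl
def shot(n,f=None):
    im=ctrl.get_image(n)
    if f: cv2.imwrite('pics/'+f,im['color'][:,:,::-1]); np.savez('pics/'+f[:-4],**im)
    return im
def world(im):
    d=im['depth']; v,u=np.mgrid[:480,:640]
    P=np.stack([(u-im['cx'])/im['fx']*d,(v-im['cy'])/im['fy']*d,d],-1)
    return (P-im['t'])@im['R']
E
python3 - <<'E'
from h import *
for n in ('scene','side','wrist'):
    im=shot(n,n+'0.png'); print(n,im['fx'],im['R'].round(3).tolist(),im['t'], 'cam at',-im['R'].T@im['t'],(im['depth']>0).mean())
o=ctrl.get_obs(); print({k:np.round(v,3) for k,v in o.items()}, ctrl.grip_point_offset)
a=[cv2.imread(f'pics/{n}0.png') for n in ('scene','side')]
E
```

```text
scene 562.2985360413093 [[-0.725, -0.689, -0.001], [-0.494, 0.521, -0.696], [0.48, -0.505, -0.718]] [0.42201861 0.26820618 0.75524333] cam at [0.07583883 0.5320176  0.72913133] 0.99603515625
side 476.3217164759678 [[-0.938, -0.347, 0.003], [-0.206, 0.548, -0.81], [0.28, -0.761, -0.586]] [0.49999525 0.12669086 0.75582818] cam at [0.28373289 0.6791366  0.54368298] 0.9958626302083333
wrist 352.77656879340043 [[0.378, -0.926, -0.002], [-0.885, -0.362, 0.293], [-0.272, -0.109, -0.956]] [-0.62404257 -0.03813719  0.3801818 ] cam at [ 0.30560687 -0.55022096  0.37320652] 0.9961458333333333
{'t': np.float64(0.15), 'q': array([-1.302,  0.053,  1.614,  0.   ,  1.476, -0.119]), 'dq': array([ 0.   , -0.004, -0.003,  0.   ,  0.001,  0.001]), 'effort': array([ 0.0000e+00, -3.9424e+01, -3.7072e+01, -0.0000e+00,  5.0000e-03,
        0.0000e+00]), 'tool_pos': array([ 0.236, -0.578,  0.23 ]), 'tool_rot': array([-3.081, -0.605,  0.   ]), 'contact_force': array([ 0.714, -0.513, -0.424]), 'wrist_torque': array([-0.01 , -0.053,  0.035]), 'grip_force': np.float64(0.0), 'opening': np.float64(0.085)} 0.0187
```

View pics/scene0.png

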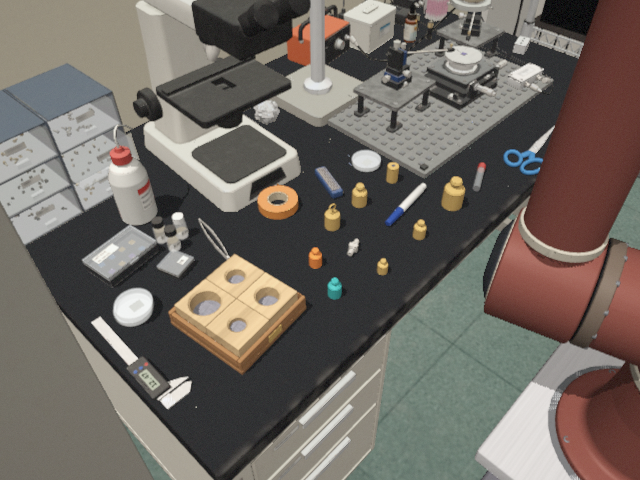

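View pics/side0.png

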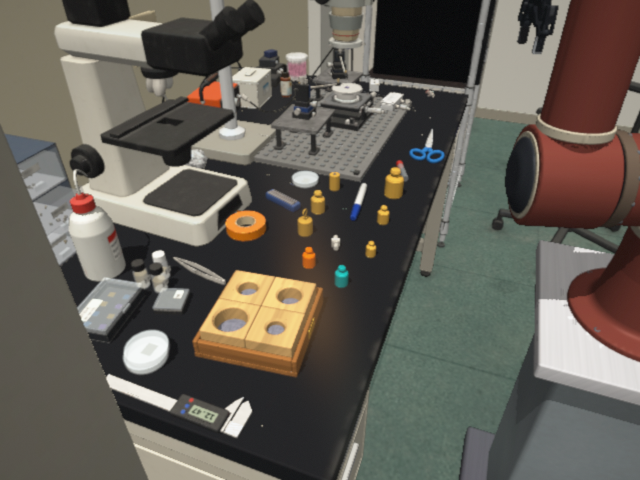

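The scene view shows 500 (453,193), 200 (360,195), 100 (420,230) and 50 (383,267). The hook is at (332,218), the pillar at (393,172), and the case centres on about (237,308) with its largest bore at (205,302). The side view agrees.

```bash
cat > m.py <<'E'
from h import *
from scipy.optimize import least_squares
S={'500':((453,193),(394,184),.0195,.063),'200':((360,195),(318,203),.0145,.047),'100':((420,230),(383,216),.0115,.037),'50':((383,267),(371,250),.009,.029),
'hook':((332,218),(305,225),.0145,.055),'pillar':((393,172),(335,181),.0115,.037)}
for i,n in enumerate(('scene','side')):
    im=dict(np.load(f'pics/{n}0.npz')); W=world(im); ok=im['depth']>0
    print(n,'table z',np.median(W[ok&(abs(W[...,2])<.01)][:,2]))
    for k,s in S.items():
        u,v=s[i]; p=W[v-22:v+23,u-22:u+23].reshape(-1,3); c0=W[v,u]
        p=p[(np.hypot(*(p-c0)[:,:2].T)<2.2*s[2])&(p[:,2]>.005)]
        top=np.percentile(p[:,2],98)
        b=p[(p[:,2]<.5*s[3])]; cam=-im['R'].T@im['t']; d=(c0-cam)[:2]; d/=np.hypot(*d)
        r=least_squares(lambda c:np.hypot(*(b[:,:2]-c).T)-s[2],c0[:2]+d*s[2],loss='soft_l1',f_scale=.001)
        kn=p[p[:,2]>top-.006]
        print(k,'body',r.x.round(4),'res',round(float(np.sqrt(np.mean(r.fun**2))),4),'knobmean',kn.mean(0).round(4),'ztop',top.round(4),len(b))
    # case: ortho map
    m=ok&(W[...,2]>.034)&(W[...,2]<.046)&(im['color'][...,0]>im['color'][...,2].astype(int)+30)
    v0,u0=((308,237),(320,262))[i]
    m[:, :]&=(np.hypot(*np.mgrid[-v0:480-v0,-u0:640-u0])<80)
    p=W[m]; z=np.median(p[:,2]); rc=cv2.minAreaRect(((p[:,:2])*1000).astype(np.float32)); print('top z',z,'rect',rc)
    H=im['R']@np.array([[1,0,0],[0,1,0],[0,0,z]])+np.outer(im['t'],[0,0,1])
    K=np.array([[im['fx'],0,im['cx']],[0,im['fy'],im['cy']],[0,0,1]])
    cx,cy=rc[0]; sc=.25e-3 # 0.25 mm/px
    A=np.array([[sc,0,cx/1000-400*sc],[0,sc,cy/1000-300*sc],[0,0,1]])
    o=cv2.warpPerspective(im['color'],K@H@A,(800,600),flags=cv2.WARP_INVERSE_MAP|cv2.INTER_LINEAR)
    cv2.imwrite(f'pics/ortho_{n}.png',o[:,:,::-1]); print('A',A[:2,2])
E
python3 m.py; python3 -c "
import cv2,numpy as np
cv2.imwrite('pics/oo.png',np.hstack([cv2.imread(f'pics/ortho_{n}.png')[:,100:700] for n in('scene','side')])[:, :1200]) "
python3 -c "
import cv2;a=cv2.imread('pics/oo.png');cv2.imwrite('pics/oo2.png',cv2.resize(a,(800,400)))"
```

```text
scene table z -0.0017750501778825117
500 body [ 0.452 -0.222] res 0.0012 knobmean [ 0.4507 -0.2186  0.059 ] ztop 0.061 224
200 body [ 0.5839 -0.1022] res 0.0012 knobmean [ 0.5822 -0.1002  0.0428] ztop 0.0453 111
100 body [ 0.4463 -0.11  ] res 0.0011 knobmean [ 0.4455 -0.1082  0.0333] ztop 0.0351 68
50 body [0.44   0.0021] res 0.0008 knobmean [0.4398 0.0037 0.0258] ztop 0.028 37
hook body [ 0.5793 -0.0208] res 0.0013 knobmean [ 0.5786 -0.0188  0.0499] ztop 0.0508 138
pillar body [ 0.5814 -0.2002] res 0.0012 knobmean [ 0.5802 -0.1982  0.0343] ztop 0.0364 57
top z 0.043669574874128224 rect ((545.8839721679688, 233.48394775390625), (136.8087921142578, 135.45361328125), 6.663243770599365)
A [0.44588397 0.15848395]
side table z 0.0004073943918524434
500 body [ 0.4508 -0.2217] res 0.0013 knobmean [ 0.4501 -0.2172  0.0619] ztop 0.0639 193
200 body [ 0.5828 -0.1024] res 0.0012 knobmean [ 0.5814 -0.0983  0.0456] ztop 0.0474 101
100 body [ 0.4461 -0.11  ] res 0.0011 knobmean [ 0.4452 -0.1069  0.0359] ztop 0.0371 62
50 body [0.4396 0.0028] res 0.0007 knobmean [0.4388 0.0047 0.0283] ztop 0.0301 43
hook body [ 0.578  -0.0205] res 0.001 knobmean [ 0.5775 -0.0198  0.0514] ztop 0.0531 141
pillar body [ 0.5809 -0.2005] res 0.0015 knobmean [ 0.5792 -0.1965  0.0374] ztop 0.0398 55
top z 0.04489933132757592 rect ((540.794189453125, 236.22833251953125), (141.61134338378906, 142.94090270996094), 6.3917155265808105)
A [0.44079419 0.16122833]
```

View pics/oo2.png

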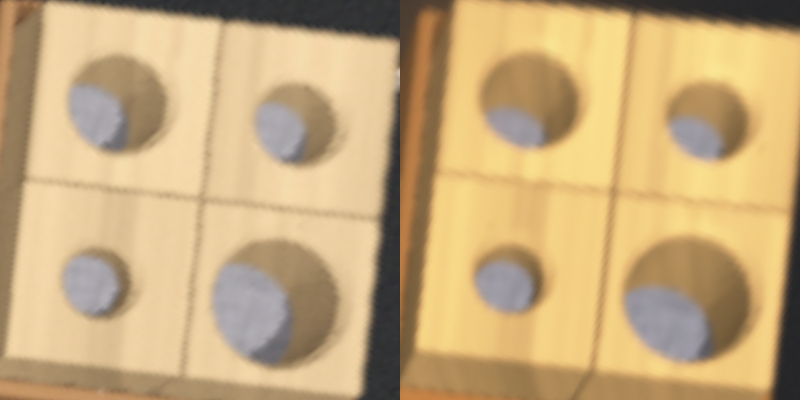

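Request:
drive_tool --steps '[{"translation":[0,0,0],"angular":[0,0,0.926],"gripper":0.6},{"translation":[0,0,0],"angular":[0,0,0.926],"gripper":0.6},{"translation":[0,0,0],"angular":[0,0,0.926],"gripper":0.6},{"translation":[1,-1,0],"angular":[0,0,0],"gripper":0.6},{"translation":[1,-1,0],"angular":[0,0,0],"gripper":0.6},{"translation":[1,-1,0],"angular":[0,0,0],"gripper":0.6},{"translation":[1,-1,0],"angular":[0,0,0],"gripper":0.6},{"translation":[1,-1,0],"angular":[0,0,0],"gripper":0.6}]' --force 40

```text
t: 1.15
tool_pos: [0.4373, -0.377, 0.231]
tool_rot: [-3.141, 0.0, 0.0]
contact_force: [0.5, -1.2, 0.1]
opening: 0.0512
grip_force: 0.0
```

Request:
drive_tool --steps '[{"translation":[0.1,-0.98,-0.0],"angular":[0,0,0],"gripper":0.6},{"translation":[0.1,-0.98,0.5],"angular":[0,0,0],"gripper":0.6},{"translation":[0.1,-0.98,0.5],"angular":[0,0,0],"gripper":0.6},{"translation":[0.1,-0.98,0.5],"angular":[0,0,0],"gripper":0.6},{"translation":[0,0,0.5],"angular":[0,0,0],"gripper":0.6},{"translation":[0,0,0],"angular":[0,0,0],"gripper":0.6}]'

```text
t: 1.9
tool_pos: [0.4512, -0.2213, 0.1492]
tool_rot: [-3.14, -0.0, 0.005]
contact_force: [-0.6, -0.7, 0.0]
opening: 0.0512
grip_force: 0.0
```

```bash
cat > w.py <<'E'
from h import *
import sys
im=shot('wrist',sys.argv[1]); W=world(im); o=ctrl.get_obs()
print('cam',(-im['R'].T@im['t']).round(4), 'tcp',np.round(o['tool_pos'],4),'rot',np.round(o['tool_rot'],4),'f',np.round(o['contact_force'],2),'open',o['opening'])
R=cv2.Rodrigues(np.array(o['tool_rot']))[0]; print('toolx',R[:,0].round(3),'table z',np.median(W[...,2][(abs(W[...,2])<.01)]))
if len(sys.argv)>3:
    x,y,r=map(float,sys.argv[2:5]); m=(np.hypot(W[...,0]-x,W[...,1]-y)<r)&(W[...,2]>.01)&(W[...,2]<.08)
    p=W[m]; t=np.percentile(p[:,2],95); k=p[p[:,2]>t-.004]; c,rr=cv2.minEnclosingCircle((k[:,:2]*1000).astype(np.float32))
    print('top z',t.round(4),'circle mm',np.round(c,1),round(rr,1),'mean',k.mean(0).round(4),len(k))
E
python3 w.py w1.png .4515 -.222 .025
```

```text
cam [ 0.5266 -0.2218  0.2919] tcp [ 0.4519 -0.2222  0.1506] rot [-3.141e+00  1.000e-03  2.200e-03] f [-0.4   0.03  1.21] open 0.051246465089468354
toolx [ 1.    -0.001 -0.001] table z 0.00047201886365854
top z 0.0635 circle mm [ 453.2 -221.8] 11.1 mean [ 0.4539 -0.2216  0.0625] 725
```

View pics/w1.png

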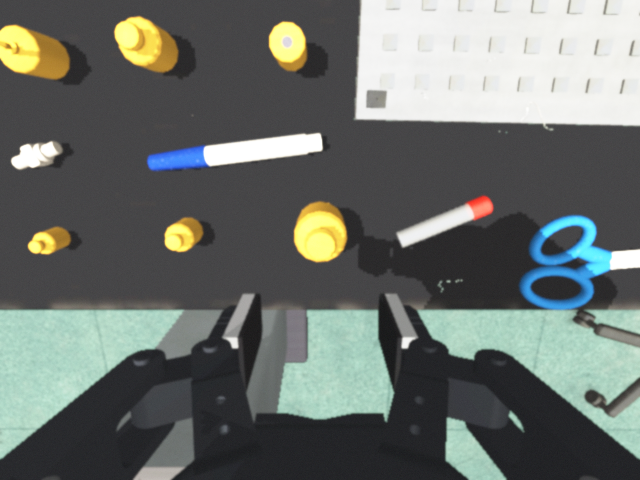

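The wrist view shows 500 (320,235), 100 (183,235), 50 (48,240), 200 (145,45), the pillar (288,45) and the hook (30,50). This matches the fixed cameras. I'll descend on the 500 now.

Request:
drive_tool --steps '[{"translation":[0.01,0,0.7],"angular":[0,0,0],"gripper":0.6},{"translation":[0,0,0.7],"angular":[0,0,0],"gripper":0.6},{"translation":[0,0,0.7],"angular":[0,0,0],"gripper":0.6},{"translation":[0,0,0.7],"angular":[0,0,0],"gripper":0.6},{"translation":[0,0,0],"angular":[0,0,0],"gripper":0.15},{"translation":[0,0,0],"angular":[0,0,0],"gripper":0.15},{"translation":[0,0,0],"angular":[0,0,0],"gripper":0.15},{"translation":[0,0,0],"angular":[0,0,0],"gripper":0.15}]'

```text
t: 2.95
tool_pos: [0.4531, -0.2221, 0.04]
tool_rot: [3.141, -0.0, 0.001]
contact_force: [-0.1, -0.1, -4.3]
opening: 0.0357
grip_force: 40.4
```

Request:
drive_tool --steps '[{"translation":[0,0,0],"angular":[0,0,0],"gripper":0.6},{"translation":[0,0,0],"angular":[0,0,0],"gripper":0.6},{"translation":[0,0,-0.2],"angular":[0,0,0],"gripper":0.6},{"translation":[0,0,0],"angular":[0,0,0],"gripper":0.6}]'

```text
t: 3.45
tool_pos: [0.4537, -0.2224, 0.0488]
tool_rot: [3.14, -0.0, 0.004]
contact_force: [0.7, 0.8, 0.1]
opening: 0.051
grip_force: 0.0
```

```bash
python3 w.py w2.png .4530 -.222 .03; python3 -c "
import cv2;cv2.imwrite('pics/w2c.png',cv2.resize(cv2.imread('pics/w2.png')[200:480,180:460],None,fx=2,fy=2))"
```

```text
cam [ 0.5283 -0.2224  0.1919] tcp [ 0.4534 -0.2222  0.0483] rot [ 3.1406e+00 -1.0000e-04  2.3000e-03] f [-0.05 -0.33  0.47] open 0.05120998350309178
toolx [ 1.    -0.     0.001] table z 0.0004392547966541895
top z 0.0748 circle mm [ 455.5 -222. ] 29.1 mean [ 0.4561 -0.2211  0.0756] 668
```

View pics/w2c.png

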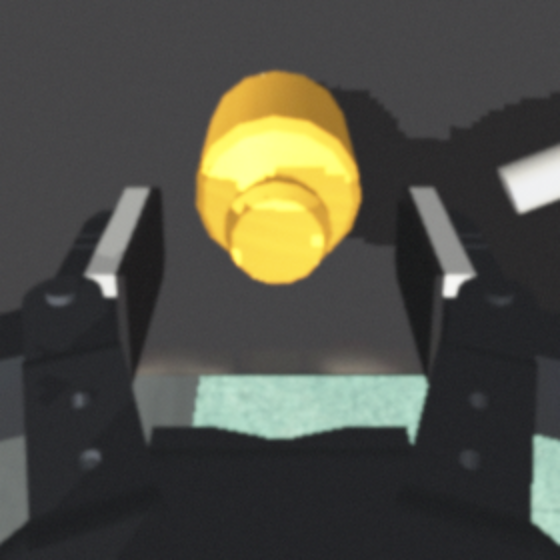

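The 500 stands upright and centred between the pads, and its rounded shoulder is what stopped them. I'll close here, 8 mm higher.

Request:
drive_tool --steps '[{"translation":[0,0,0],"angular":[0,0,0],"gripper":0.15},{"translation":[0,0,0],"angular":[0,0,0],"gripper":0.15},{"translation":[0,0,0],"angular":[0,0,0],"gripper":0.15},{"translation":[0,0,0],"angular":[0,0,0],"gripper":0.15},{"translation":[0,0,0],"angular":[0,0,0],"gripper":0.15},{"translation":[0,0,0],"angular":[0,0,0],"gripper":0.15}]'

```text
t: 4.25
tool_pos: [0.4528, -0.2219, 0.0474]
tool_rot: [3.141, -0.0, -0.0]
contact_force: [-1.4, -0.5, 2.4]
opening: 0.0204
grip_force: 39.1
```

Request:
drive_tool --steps '[{"translation":[0,0,-0.25],"angular":[0,0,0],"gripper":0.15},{"translation":[0,0,-0.25],"angular":[0,0,0],"gripper":0.15},{"translation":[0,0,0],"angular":[0,0,0],"gripper":0.15}]'

```text
t: 4.62
tool_pos: [0.4534, -0.222, 0.0682]
tool_rot: [3.141, -0.0, 0.003]
contact_force: [-0.3, 0.6, -4.2]
opening: 0.0199
grip_force: 39.6
```

```bash
python3 w.py w3.png; python3 -c "
import cv2;cv2.imwrite('pics/w3c.png',cv2.resize(cv2.imread('pics/w3.png')[200:480,180:460],None,fx=2,fy=2))"
```

```text
cam [ 0.528  -0.2221  0.2113] tcp [ 0.453  -0.2218  0.0677] rot [ 3.1413e+00 -0.0000e+00  1.2000e-03] f [ 0.   -0.07 -5.07] open 0.019806124752771735
toolx [ 1.    -0.     0.001] table z 0.000446810140849017
```

View pics/w3c.png

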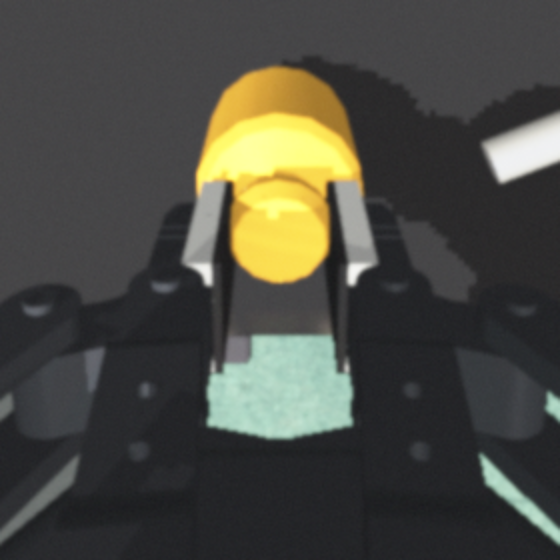

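The 500 is lifted and upright, and the wrist reads 5 N. Before I traverse, I'll check clearance near the case and measure the felt heights.

```bash
python3 - <<'E'
from h import *
B={'500':(.5763,.2697),'200':(.5163,.1955),'100':(.5834,.2026),'50':(.5092,.2626)}
for n in('scene','side'):
    W=world(dict(np.load(f'pics/{n}0.npz')))
    for zl,zh in ((.06,.12),(.12,.2),(.2,.35),(.35,.6)):
        m=(W[...,2]>zl)&(W[...,2]<zh)&(W[...,1]>-.3)&(W[...,1]<.45)&(W[...,0]>.3)&(W[...,0]<1)
        p=W[m]
        if len(p): 
            out=[]
            for y in np.arange(-.3,.45,.1):
                q=p[(p[:,1]>=y)&(p[:,1]<y+.1),0]
                out.append(round(float(np.percentile(q,1)),2) if len(q)>5 else None)
            print(n,zl,zh,'min x per y bin from -.3:',out)
    for k,c in B.items():
        m=(np.hypot(W[...,0]-c[0],W[...,1]-c[1])<.012)&(W[...,2]<.04); z=W[m][:,2]
        if len(z): print(k,'felt z ~',np.percentile(z,[2,10,25,50]).round(4),len(z))
E
```

```text
scene 0.06 0.12 min x per y bin from -.3: [0.44, None, 0.81, 0.82, 0.83, 0.83, 0.93, 0.62]
scene 0.12 0.2 min x per y bin from -.3: [None, 0.77, 0.76, 0.76, 0.85, 0.85, 0.93, 0.62]
scene 0.2 0.35 min x per y bin from -.3: [None, None, 0.7, 0.7, 0.95, 0.94, 0.94, 0.62]
scene 0.35 0.6 min x per y bin from -.3: [None, None, 0.65, 0.65, None, None, None, None]
500 felt z ~ [0.0164 0.017  0.0177 0.0185] 126
200 felt z ~ [0.0177 0.0182 0.0189 0.0197] 77
100 felt z ~ [0.0239 0.0254 0.0259 0.0268] 80
50 felt z ~ [0.032  0.0329 0.0336 0.0345] 145
side 0.06 0.12 min x per y bin from -.3: [0.44, None, 0.81, 0.82, 0.83, 0.83, None, 0.62]
side 0.12 0.2 min x per y bin from -.3: [None, 0.76, 0.75, 0.76, 0.85, 0.84, None, 0.62]
side 0.2 0.35 min x per y bin from -.3: [None, 0.86, 0.7, 0.7, 0.95, 0.94, None, 0.62]
side 0.35 0.6 min x per y bin from -.3: [None, None, 0.65, 0.65, None, None, None, 0.62]
500 felt z ~ [0.0191 0.0195 0.0199 0.0206] 103
200 felt z ~ [0.0205 0.0209 0.0213 0.0219] 42
100 felt z ~ [0.0279 0.0281 0.0285 0.029 ] 61
50 felt z ~ [0.0347 0.0355 0.0359 0.0365] 142
```

Request:
drive_tool --steps '[{"translation":[0,0,-0.7],"angular":[0,0,0],"gripper":0.15},{"translation":[0,-0.3,-0.73],"angular":[0,0,0],"gripper":0.15},{"translation":[0.2,-0.8,0],"angular":[0,0,0],"gripper":0.15},{"translation":[0.2,-1,0],"angular":[0,0,0],"gripper":0.15},{"translation":[0.2,-1,0],"angular":[0,0,0],"gripper":0.15},{"translation":[0.2,-1,0],"angular":[0,0,0],"gripper":0.15},{"translation":[0.2,-1,0],"angular":[0,0,0],"gripper":0.15},{"translation":[0.2,-1,0],"angular":[0,0,0],"gripper":0.15}]'

```text
t: 5.68
tool_pos: [0.5004, 0.0237, 0.1239]
tool_rot: [-3.141, 0.0, 0.001]
contact_force: [1.0, -0.3, -5.0]
opening: 0.02
grip_force: 39.9
```

Request:
drive_tool --steps '[{"translation":[0.2,-1,0],"angular":[0,0,0],"gripper":0.15},{"translation":[0.3,-1,0],"angular":[0,0,0],"gripper":0.15},{"translation":[0.3,-1,0],"angular":[0,0,0],"gripper":0.15},{"translation":[0.4,-1,0],"angular":[0,0,0],"gripper":0.15},{"translation":[0.4,-1,0],"angular":[0,0,0],"gripper":0.15},{"translation":[0.28,-0.7,0],"angular":[0,0,0],"gripper":0.15},{"translation":[0,-0.48,0],"angular":[0,0,0],"gripper":0.15},{"translation":[0,0,0],"angular":[0,0,0],"gripper":0.15}]'

```text
t: 6.68
tool_pos: [0.5751, 0.2702, 0.1237]
tool_rot: [3.141, 0.002, -0.003]
contact_force: [0.4, -0.9, -6.5]
opening: 0.0201
grip_force: 40.0
```

```bash
python3 w.py w4.png
```

```text
cam [0.6503 0.2702 0.2666] tcp [0.5752 0.2693 0.1238] rot [ 3.1406e+00  1.1000e-03 -2.3000e-03] f [-0.37 -0.1  -5.68] open 0.02014797269706569
toolx [ 1.     0.001 -0.001] table z 0.0004090435163508696
```

View pics/w4.png

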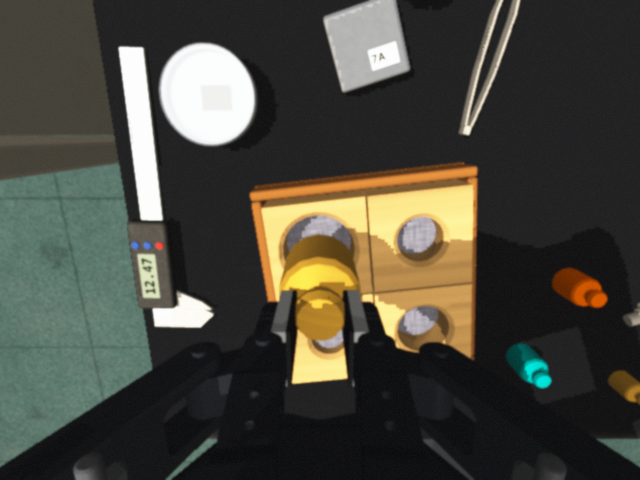

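The wrist view shows the bores at 500 (318,245), 100 (420,237), 200 (425,325) and 50 (330,340), with the seam cross at (372,292). I'll rectify it at the measured top height.

```bash
cat > ortho.py <<'E'
from h import *
import sys
im=dict(np.load('pics/'+sys.argv[1]+'.npz')); W=world(im); c=im['color'].astype(int)
m=(c[...,0]>c[...,2]+40)&(abs(W[...,0]-.546)<.06)&(abs(W[...,1]-.233)<.06)&(W[...,2]>.036)&(W[...,2]<.05)
z=np.median(W[m][:,2]); print('top z',z)
K=np.array([[im['fx'],0,im['cx']],[0,im['fy'],im['cy']],[0,0,1]])
H=im['R']@np.array([[1,0,0],[0,1,0],[0,0,z]])+np.outer(im['t'],[0,0,1])
sc=.25e-3; A=np.array([[sc,0,.546-300*sc],[0,sc,.233-300*sc],[0,0,1]])
o=cv2.warpPerspective(im['color'],K@H@A,(600,600),flags=cv2.WARP_INVERSE_MAP|cv2.INTER_CUBIC)
B={'500':(.5763,.2697,24),'200':(.5163,.1955,18.5),'100':(.5834,.2026,15.5),'50':(.5092,.2626,13)}
for k,(x,y,r) in B.items():
    p=(int((x-.546)/sc+300),int((y-.233)/sc+300))
    cv2.circle(o,p,int(r*4),(255,0,0),1); cv2.circle(o,p,int((r+3)*4),(0,0,255),1)
cv2.imwrite('pics/'+sys.argv[2],o[:,:,::-1])
E
python3 ortho.py w4 o4.png
```

```text
top z 0.046164160600388776
```

View pics/o4.png

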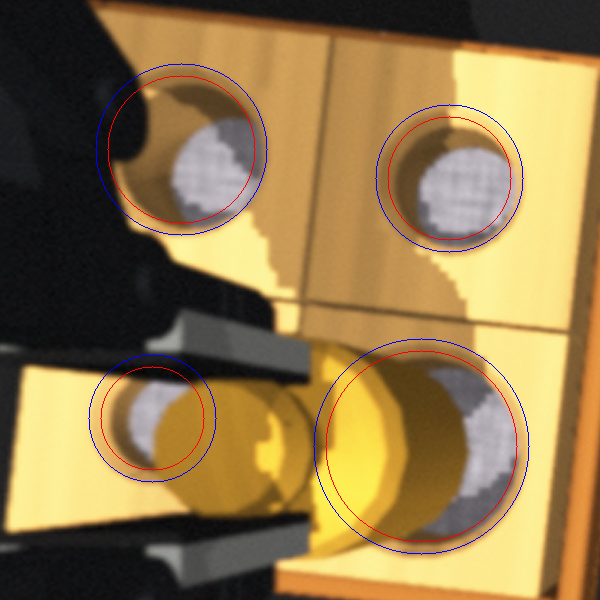

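The predicted bore circles coincide with the visible mouths to about 1 mm. I'll lower the 500.

Request:
drive_tool --steps '[{"translation":[0.03,0,0.3],"angular":[0,0,0],"gripper":0.15},{"translation":[0,0,0.3],"angular":[0,0,0],"gripper":0.15},{"translation":[0,0,0.3],"angular":[0,0,0],"gripper":0.15},{"translation":[0,0,0.2],"angular":[0,0,0],"gripper":0.15},{"translation":[0,0,0.1],"angular":[0,0,0],"gripper":0.15},{"translation":[0,0,0],"angular":[0,0,0],"gripper":0.15}]'

```text
t: 7.48
tool_pos: [0.5771, 0.2694, 0.0762]
tool_rot: [3.141, -0.0, -0.001]
contact_force: [0.4, -0.4, -4.5]
opening: 0.0203
grip_force: 40.0
```

Request:
drive_tool --steps '[{"translation":[0,0,0.05],"angular":[0,0,0],"gripper":0.15},{"translation":[0,0,0.05],"angular":[0,0,0],"gripper":0.15},{"translation":[0,0,0.05],"angular":[0,0,0],"gripper":0.15},{"translation":[0,0,0.025],"angular":[0,0,0],"gripper":0.15},{"translation":[0,0,0],"angular":[0,0,0],"gripper":0.15}]'

```text
t: 8.1
tool_pos: [0.5771, 0.2694, 0.0694]
tool_rot: [3.142, -0.0, -0.0]
contact_force: [-0.1, -0.5, -5.0]
opening: 0.0203
grip_force: 40.0
```

Request:
drive_tool --steps '[{"translation":[0,0,0.03],"angular":[0,0,0],"gripper":0.15},{"translation":[0,0,0.03],"angular":[0,0,0],"gripper":0.15},{"translation":[0,0,0],"angular":[0,0,0],"gripper":0.15}]'

```text
t: 8.48
tool_pos: [0.5776, 0.2696, 0.0679]
tool_rot: [-3.141, 0.0, -0.001]
contact_force: [-1.6, -0.2, -0.9]
opening: 0.0203
grip_force: 40.3
```

Request:
drive_tool --steps '[{"translation":[0,0,0.03],"angular":[0,0,0],"gripper":0.15},{"translation":[0,0,0],"angular":[0,0,0],"gripper":0.15}]'

```text
t: 8.72
tool_pos: [0.5782, 0.2697, 0.0679]
tool_rot: [-3.141, 0.0, -0.003]
contact_force: [-3.4, 0.2, 5.2]
opening: 0.0198
grip_force: 40.7
```

It rests on the felt: the load went from -5 N to +5 N. I'll release and rise.

Request:
drive_tool --steps '[{"translation":[0,0,-0.02],"angular":[0,0,0],"gripper":0.15},{"translation":[0,0,0],"angular":[0,0,0],"gripper":0.45},{"translation":[0,0,0],"angular":[0,0,0],"gripper":0.5},{"translation":[0,0,0],"angular":[0,0,0],"gripper":0.5},{"translation":[0,0,-0.4],"angular":[0,0,0],"gripper":0.5},{"translation":[0,0,-1],"angular":[0,0,0],"gripper":0.5},{"translation":[0,0,-1],"angular":[0,0,0],"gripper":0.5},{"translation":[0,0,0],"angular":[0,0,0],"gripper":0.5}]'

```text
t: 9.72
tool_pos: [0.5803, 0.2705, 0.1694]
tool_rot: [-3.138, -0.0, -0.016]
contact_force: [0.3, 0.2, -1.2]
opening: 0.0426
grip_force: 0.0
```

```bash
python3 w.py w5.png; python3 ortho.py w5 o5.png; python3 - <<'E'
from h import *
for n in('scene','side'):
    W=world(dict(np.load(f'pics/{n}0.npz')))
    for zl in np.arange(.15,.6,.05):
        m=(W[...,2]>zl)&(W[...,2]<zl+.05)&(W[...,1]>-.2)&(W[...,1]<.0)&(W[...,0]>.5)&(W[...,0]<1)
        if m.sum()>5: print(n,zl.round(2),'minx',W[m][:,0].min().round(3),'at y',W[m][W[m][:,0].argmin(),1].round(3),'miny',W[m&(W[...,0]<.75)][:,1].min() if (m&(W[...,0]<.75)).any() else None)
E
```

```text
cam [0.6538 0.2698 0.3132] tcp [0.5788 0.27   0.1665] rot [-3.1397  0.     -0.0089] f [ 0.28 -0.42 -0.28] open 0.043056893709369125
toolx [ 1.    -0.     0.006] table z 0.0004071624803066739
top z 0.04618544737146832
scene 0.15 minx 0.753 at y -0.084 miny None
scene 0.2 minx 0.861 at y -0.105 miny None
scene 0.25 minx 0.938 at y -0.007 miny None
scene 0.3 minx 0.687 at y -0.029 miny -0.053126829231225144
scene 0.35 minx 0.645 at y -0.026 miny -0.048439185123616196
side 0.15 minx 0.753 at y -0.078 miny None
side 0.2 minx 0.863 at y -0.061 miny None
side 0.25 minx 0.807 at y -0.008 miny None
side 0.3 minx 0.688 at y -0.024 miny -0.05405995664069937
side 0.35 minx 0.644 at y -0.028 miny -0.04807999823076692
side 0.4 minx 0.657 at y -0.023 miny -0.04320731472211724
```

View pics/o5.png

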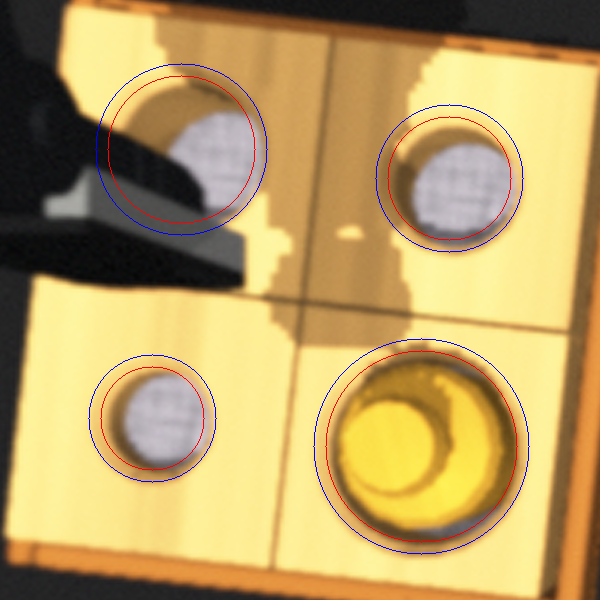

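The 500 is well seated; only the felt and brass show inside circle (420,445). Next is the 200, passing in front of the microscope.

Request:
drive_tool --steps '[{"translation":[-0.5,0.3,0],"angular":[0,0,0],"gripper":0.5},{"translation":[-0.5,1,0],"angular":[0,0,0],"gripper":0.5},{"translation":[-0.5,1,0.2],"angular":[0,0,0],"gripper":0.5},{"translation":[-0.5,1,0.2],"angular":[0,0,0],"gripper":0.5},{"translation":[0,1,0.3],"angular":[0,0,0],"gripper":0.5},{"translation":[0,1,0.3],"angular":[0,0,0],"gripper":0.5},{"translation":[0,1,0.3],"angular":[0,0,0],"gripper":0.5},{"translation":[0,1,0.3],"angular":[0,0,0],"gripper":0.5}]'

```text
t: 10.78
tool_pos: [0.4961, -0.0237, 0.0973]
tool_rot: [-3.141, 0.0, 0.003]
contact_force: [0.1, 0.2, 0.1]
opening: 0.0428
grip_force: 0.0
```

Request:
drive_tool --steps '[{"translation":[0.3,1,0],"angular":[0,0,0],"gripper":0.5},{"translation":[0.6,0.8,0],"angular":[0,0,0],"gripper":0.5},{"translation":[0.7,0.2,0],"angular":[0,0,0],"gripper":0.5},{"translation":[0.5,0,0.2],"angular":[0,0,0],"gripper":0.5},{"translation":[0,0,0.2],"angular":[0,0,0],"gripper":0.5},{"translation":[0,0,0],"angular":[0,0,0],"gripper":0.5}]'

```text
t: 11.52
tool_pos: [0.5792, -0.102, 0.0806]
tool_rot: [-3.14, -0.0, 0.006]
contact_force: [-0.2, 0.5, -0.5]
opening: 0.0428
grip_force: 0.0
```

```bash
python3 w.py w6.png .5833 -.1023 .02
```

```text
cam [ 0.6547 -0.1024  0.2233] tcp [ 0.5797 -0.1021  0.0814] rot [-3.1408e+00 -2.0000e-04  4.2000e-03] f [-0.83 -0.43 -0.06] open 0.04245956129717516
toolx [ 1.     0.    -0.003] table z 0.00045469961255462435
top z 0.0469 circle mm [ 584.9 -101.9] 8.2 mean [ 0.5858 -0.1019  0.046 ] 660
```

Request:
drive_tool --steps '[{"translation":[0.1,0,0.5],"angular":[0,0,0],"gripper":0.5},{"translation":[0,0,0.47],"angular":[0,0,0],"gripper":0.5},{"translation":[0,0,0.2],"angular":[0,0,0],"gripper":0.5},{"translation":[0,0,0],"angular":[0,0,0],"gripper":0.1},{"translation":[0,0,0],"angular":[0,0,0],"gripper":0.1},{"translation":[0,0,0],"angular":[0,0,0],"gripper":0.1},{"translation":[0,0,0],"angular":[0,0,0],"gripper":0.1},{"translation":[0,0,0],"angular":[0,0,0],"gripper":0.1}]'

```text
t: 12.58
tool_pos: [0.5852, -0.1026, 0.036]
tool_rot: [3.142, -0.0, 0.0]
contact_force: [-0.3, 0.2, -1.2]
opening: 0.0136
grip_force: 39.0
```

Request:
drive_tool --steps '[{"translation":[0,0,-0.25],"angular":[0,0,0],"gripper":0.1},{"translation":[0,0,0],"angular":[0,0,0],"gripper":0.1}]'

```text
t: 12.82
tool_pos: [0.5863, -0.1029, 0.0475]
tool_rot: [3.141, -0.0, 0.004]
contact_force: [0.4, -0.4, -1.5]
opening: 0.0136
grip_force: 39.1
```

```bash
python3 w.py w7.png; python3 -c "
import cv2;cv2.imwrite('pics/w7c.png',cv2.resize(cv2.imread('pics/w7.png')[200:480,180:460],None,fx=2,fy=2))"
```

```text
cam [ 0.6608 -0.103   0.1907] tcp [ 0.5859 -0.1028  0.047 ] rot [ 3.141e+00 -1.000e-04  2.900e-03] f [-0.03  0.59 -2.47] open 0.013907848588332503
toolx [ 1.    -0.     0.002] table z 0.0004589334252120404
```

View pics/w7c.png

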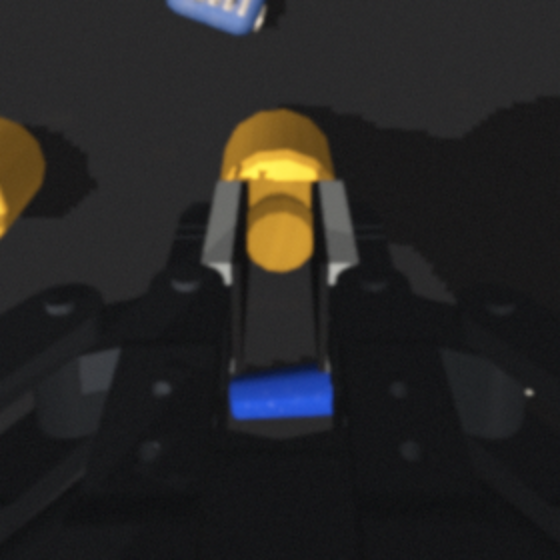

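The 200 is lifted and upright (about 2 N). On to its bore.

Request:
drive_tool --steps '[{"translation":[0,0,-0.9],"angular":[0,0,0],"gripper":0.1},{"translation":[-0.5,0,-0.8],"angular":[0,0,0],"gripper":0.1},{"translation":[-0.7,-0.3,0],"angular":[0,0,0],"gripper":0.1},{"translation":[-0.53,-0.8,0],"angular":[0,0,0],"gripper":0.1},{"translation":[0,-1,0],"angular":[0,0,0],"gripper":0.1},{"translation":[0,-1,0],"angular":[0,0,0],"gripper":0.1},{"translation":[0,-1,0],"angular":[0,0,0],"gripper":0.1},{"translation":[0,-1,0],"angular":[0,0,0],"gripper":0.1}]'

```text
t: 13.88
tool_pos: [0.5158, 0.1027, 0.114]
tool_rot: [-3.142, 0.0, -0.001]
contact_force: [0.6, 0.4, -2.6]
opening: 0.0139
grip_force: 39.3
```

Request:
drive_tool --steps '[{"translation":[0,-1,0],"angular":[0,0,0],"gripper":0.1},{"translation":[0,-0.9,0],"angular":[0,0,0],"gripper":0.1},{"translation":[0,-0.46,0],"angular":[0,0,0],"gripper":0.1},{"translation":[0,0,0],"angular":[0,0,0],"gripper":0.1},{"translation":[0,0,0],"angular":[0,0,0],"gripper":0.1}]'

```text
t: 14.5
tool_pos: [0.516, 0.1949, 0.1138]
tool_rot: [3.141, -0.001, -0.0]
contact_force: [-0.6, -0.0, -2.7]
opening: 0.0132
grip_force: 39.3
```

Request:
drive_tool --steps '[{"translation":[0.03,-0.02,0.3],"angular":[0,0,0],"gripper":0.1},{"translation":[0,0,0.4],"angular":[0,0,0],"gripper":0.1},{"translation":[0,0,0.3],"angular":[0,0,0],"gripper":0.1},{"translation":[0,0,0.2],"angular":[0,0,0],"gripper":0.1},{"translation":[0,0,0.05],"angular":[0,0,0],"gripper":0.1},{"translation":[0,0,0],"angular":[0,0,0],"gripper":0.1}]'

```text
t: 15.25
tool_pos: [0.5174, 0.1967, 0.064]
tool_rot: [-3.142, 0.0, -0.0]
contact_force: [-0.5, 0.1, -2.0]
opening: 0.0137
grip_force: 39.3
```

Request:
drive_tool --steps '[{"translation":[0,0,0.04],"angular":[0,0,0],"gripper":0.1},{"translation":[0,0,0.04],"angular":[0,0,0],"gripper":0.1},{"translation":[0,0,0],"angular":[0,0,0],"gripper":0.1}]'

```text
t: 15.62
tool_pos: [0.5171, 0.1966, 0.0607]
tool_rot: [3.142, -0.0, -0.0]
contact_force: [-0.1, -0.8, -1.9]
opening: 0.0134
grip_force: 39.3
```

Request:
drive_tool --steps '[{"translation":[0,0,0.03],"angular":[0,0,0],"gripper":0.1},{"translation":[0,0,0],"angular":[0,0,0],"gripper":0.1}]'

```text
t: 15.88
tool_pos: [0.5171, 0.1966, 0.0594]
tool_rot: [3.142, -0.0, -0.0]
contact_force: [-0.5, 0.3, -0.9]
opening: 0.0134
grip_force: 39.3
```

Request:
drive_tool --steps '[{"translation":[0,0,0.03],"angular":[0,0,0],"gripper":0.1},{"translation":[0,0,0],"angular":[0,0,0],"gripper":0.1}]'

```text
t: 16.12
tool_pos: [0.5171, 0.1966, 0.0582]
tool_rot: [3.142, -0.0, -0.0]
contact_force: [-0.3, 0.0, -2.0]
opening: 0.0133
grip_force: 39.3
```

Request:
drive_tool --steps '[{"translation":[0,0,0.03],"angular":[0,0,0],"gripper":0.1},{"translation":[0,0,0],"angular":[0,0,0],"gripper":0.1}]'

```text
t: 16.38
tool_pos: [0.5174, 0.1967, 0.0573]
tool_rot: [-3.141, 0.0, -0.001]
contact_force: [-0.1, 1.1, -0.8]
opening: 0.0136
grip_force: 39.4
```

Request:
drive_tool --steps '[{"translation":[0,0,0.03],"angular":[0,0,0],"gripper":0.1},{"translation":[0,0,0],"angular":[0,0,0],"gripper":0.1}]'

```text
t: 16.62
tool_pos: [0.518, 0.1969, 0.0572]
tool_rot: [-3.141, 0.0, -0.002]
contact_force: [-1.9, -0.4, 5.6]
opening: 0.0136
grip_force: 39.9
```

Request:
drive_tool --steps '[{"translation":[0,0,0.02],"angular":[0,0,0],"gripper":0.1},{"translation":[0,0,0],"angular":[0,0,0],"gripper":0.1}]'

```text
t: 16.88
tool_pos: [0.5184, 0.197, 0.0572]
tool_rot: [-3.141, 0.0, -0.004]
contact_force: [-3.0, 0.0, 9.3]
opening: 0.0133
grip_force: 40.2
```

It is resting on the felt. I'll release, rise, and head to the 100.

Request:
drive_tool --steps '[{"translation":[-0.02,0,-0.05],"angular":[0,0,0],"gripper":0.1},{"translation":[0,0,0],"angular":[0,0,0],"gripper":0.35},{"translation":[0,0,0],"angular":[0,0,0],"gripper":0.4},{"translation":[0,0,0],"angular":[0,0,0],"gripper":0.4},{"translation":[0,0,-0.4],"angular":[0,0,0],"gripper":0.4},{"translation":[0,0,-1],"angular":[0,0,0],"gripper":0.4},{"translation":[0,0.5,-0.4],"angular":[0,0,0],"gripper":0.4},{"translation":[-0.3,1,0],"angular":[0,0,0],"gripper":0.4}]'

```text
t: 17.88
tool_pos: [0.5062, 0.1358, 0.1321]
tool_rot: [-3.141, -0.003, -0.008]
contact_force: [0.0, -0.0, -0.6]
opening: 0.0339
grip_force: 0.0
```

Request:
drive_tool --steps '[{"translation":[-0.3,1,0],"angular":[0,0,0],"gripper":0.4},{"translation":[-0.4,1,0],"angular":[0,0,0],"gripper":0.4},{"translation":[-0.4,1,0],"angular":[0,0,0],"gripper":0.4},{"translation":[-0.4,1,0.2],"angular":[0,0,0],"gripper":0.4},{"translation":[0,1,0.3],"angular":[0,0,0],"gripper":0.4},{"translation":[0,1,0.3],"angular":[0,0,0],"gripper":0.4},{"translation":[0,0.2,0.1],"angular":[0,0,0],"gripper":0.4},{"translation":[0,0,0],"angular":[0,0,0],"gripper":0.4}]'

```text
t: 18.88
tool_pos: [0.4438, -0.1118, 0.0929]
tool_rot: [-3.141, 0.003, 0.001]
contact_force: [0.9, 0.0, -0.3]
opening: 0.0343
grip_force: 0.0
```

```bash
python3 w.py w8.png .4462 -.110 .017
```

```text
cam [ 0.5188 -0.1123  0.2358] tcp [ 0.4441 -0.1112  0.0932] rot [-3.1411e+00  8.0000e-04  2.0000e-04] f [-0.06 -0.83 -0.07] open 0.03414543191574581
toolx [ 1.    -0.001 -0.   ] table z 0.00043267726865574
top z 0.0374 circle mm [ 447.6 -109.8] 6.7 mean [ 0.4483 -0.1098  0.0364] 354
```

Request:
drive_tool --steps '[{"translation":[0.06,-0.03,0.6],"angular":[0,0,0],"gripper":0.4},{"translation":[0,0,0.6],"angular":[0,0,0],"gripper":0.4},{"translation":[0,0,0.43],"angular":[0,0,0],"gripper":0.4},{"translation":[0,0,0],"angular":[0,0,0],"gripper":0.4},{"translation":[0,0,0],"angular":[0,0,0],"gripper":0.05},{"translation":[0,0,0],"angular":[0,0,0],"gripper":0.05},{"translation":[0,0,0],"angular":[0,0,0],"gripper":0.05},{"translation":[0,0,0],"angular":[0,0,0],"gripper":0.05}]' --force 30

```text
t: 19.92
tool_pos: [0.4477, -0.1104, 0.029]
tool_rot: [3.141, -0.0, 0.003]
contact_force: [0.4, 1.6, 4.7]
opening: 0.0097
grip_force: 29.5
```

Request:
drive_tool --steps '[{"translation":[0,0,-0.4],"angular":[0,0,0],"gripper":0.05},{"translation":[0,0,0],"angular":[0,0,0],"gripper":0.05}]'

```text
t: 20.18
tool_pos: [0.4478, -0.1108, 0.0455]
tool_rot: [3.14, -0.0, 0.004]
contact_force: [0.4, 0.9, -1.4]
opening: 0.0098
grip_force: 29.5
```

```bash
python3 w.py w9.png; python3 -c "
import cv2;cv2.imwrite('pics/w9c.png',cv2.resize(cv2.imread('pics/w9.png')[200:480,180:460],None,fx=2,fy=2))"
```

```text
cam [ 0.5223 -0.1108  0.1887] tcp [ 0.4472 -0.1105  0.0447] rot [ 3.1407e+00 -2.0000e-04  2.3000e-03] f [-0.83 -0.27  0.14] open 0.009703945787218242
toolx [ 1.    -0.     0.001] table z 0.00042660792593991715
```

View pics/w9c.png

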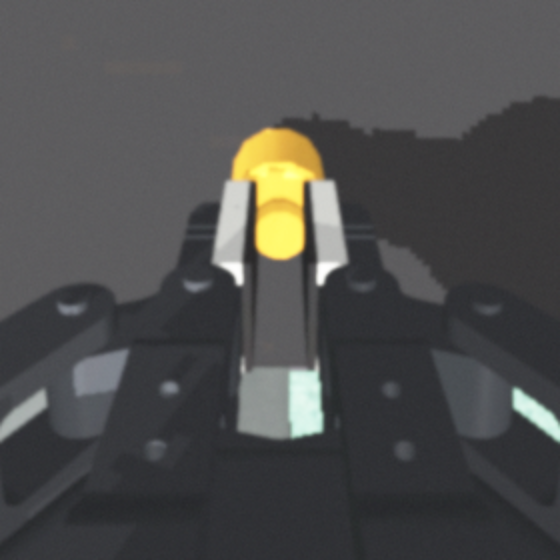

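The 100 is lifted and upright in the pads.

Request:
drive_tool --steps '[{"translation":[0,0,-0.9],"angular":[0,0,0],"gripper":0.05},{"translation":[0,-0.3,-0.85],"angular":[0,0,0],"gripper":0.05},{"translation":[0.3,-0.8,0],"angular":[0,0,0],"gripper":0.05},{"translation":[0.4,-1,0],"angular":[0,0,0],"gripper":0.05},{"translation":[0.4,-1,0],"angular":[0,0,0],"gripper":0.05},{"translation":[0.4,-1,0],"angular":[0,0,0],"gripper":0.05},{"translation":[0.4,-1,0],"angular":[0,0,0],"gripper":0.05},{"translation":[0.5,-1,0],"angular":[0,0,0],"gripper":0.05}]'

```text
t: 21.22
tool_pos: [0.5427, 0.1351, 0.1132]
tool_rot: [3.141, 0.0, -0.001]
contact_force: [0.4, 0.0, -0.7]
opening: 0.0096
grip_force: 29.5
```

Request:
drive_tool --steps '[{"translation":[0.5,-0.8,0],"angular":[0,0,0],"gripper":0.05},{"translation":[0.45,-0.6,0],"angular":[0,0,0],"gripper":0.05},{"translation":[0.05,-0.3,0],"angular":[0,0,0],"gripper":0.05},{"translation":[0,0,0],"angular":[0,0,0],"gripper":0.05},{"translation":[0,0,0],"angular":[0,0,0],"gripper":0.05}]'

```text
t: 21.85
tool_pos: [0.5821, 0.201, 0.1135]
tool_rot: [3.141, -0.001, -0.002]
contact_force: [-0.3, 0.5, -1.5]
opening: 0.01
grip_force: 29.5
```

```bash
python3 w.py w10.png
```

```text
cam [0.6571 0.2008 0.2565] tcp [0.5822 0.2009 0.1137] rot [ 3.1412e+00 -1.4000e-03 -1.0000e-03] f [ 0.04 -0.3  -1.79] open 0.009849033800866878
toolx [ 1.    -0.001 -0.001] table z 0.00044061575747346584
```

View pics/w10.png

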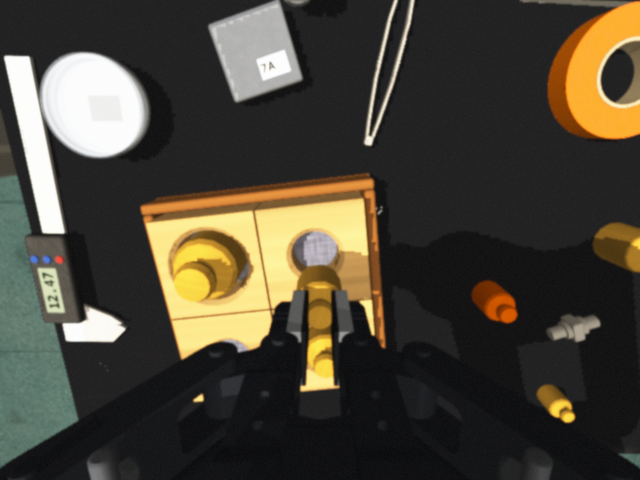

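The 100 hangs above its bore (318,250), and the 500 is seated at (205,265). I'll lower it.

Request:
drive_tool --steps '[{"translation":[0.04,-0.045,0.3],"angular":[0,0,0],"gripper":0.05},{"translation":[0,0,0.4],"angular":[0,0,0],"gripper":0.05},{"translation":[0,0,0.3],"angular":[0,0,0],"gripper":0.05},{"translation":[0,0,0.2],"angular":[0,0,0],"gripper":0.05},{"translation":[0,0,0],"angular":[0,0,0],"gripper":0.05},{"translation":[0,0,0],"angular":[0,0,0],"gripper":0.05}]'

```text
t: 22.65
tool_pos: [0.5848, 0.2037, 0.0664]
tool_rot: [-3.141, 0.0, -0.001]
contact_force: [-0.7, -0.1, -0.8]
opening: 0.0095
grip_force: 29.5
```

Request:
drive_tool --steps '[{"translation":[0,0,0.05],"angular":[0,0,0],"gripper":0.05},{"translation":[0,0,0.05],"angular":[0,0,0],"gripper":0.05},{"translation":[0,0,0],"angular":[0,0,0],"gripper":0.05}]'

```text
t: 23.02
tool_pos: [0.5843, 0.2036, 0.0618]
tool_rot: [3.142, -0.0, -0.0]
contact_force: [0.4, 0.7, -0.1]
opening: 0.0096
grip_force: 29.5
```

Request:
drive_tool --steps '[{"translation":[0,0,0.03],"angular":[0,0,0],"gripper":0.05},{"translation":[0,0,0.03],"angular":[0,0,0],"gripper":0.05},{"translation":[0,0,0],"angular":[0,0,0],"gripper":0.05}]'

```text
t: 23.4
tool_pos: [0.5843, 0.2036, 0.0593]
tool_rot: [3.142, -0.0, -0.001]
contact_force: [0.4, -0.3, -1.6]
opening: 0.0099
grip_force: 29.5
```

Request:
drive_tool --steps '[{"translation":[0,0,0.025],"angular":[0,0,0],"gripper":0.05},{"translation":[0,0,0.025],"angular":[0,0,0],"gripper":0.05},{"translation":[0,0,0],"angular":[0,0,0],"gripper":0.05}]'

```text
t: 23.78
tool_pos: [0.5847, 0.2037, 0.0579]
tool_rot: [-3.141, 0.0, -0.001]
contact_force: [0.6, -0.5, 0.7]
opening: 0.0101
grip_force: 29.6
```

Request:
drive_tool --steps '[{"translation":[0,0,0.03],"angular":[0,0,0],"gripper":0.05},{"translation":[0,0,0],"angular":[0,0,0],"gripper":0.05}]'

```text
t: 24.02
tool_pos: [0.5853, 0.2039, 0.0578]
tool_rot: [-3.141, 0.0, -0.003]
contact_force: [-1.1, -0.8, 5.6]
opening: 0.0101
grip_force: 30.0
```

Request:
drive_tool --steps '[{"translation":[0,0,0.03],"angular":[0,0,0],"gripper":0.05},{"translation":[0,0,0],"angular":[0,0,0],"gripper":0.05}]'

```text
t: 24.28
tool_pos: [0.5859, 0.204, 0.0578]
tool_rot: [-3.141, -0.0, -0.005]
contact_force: [-2.5, -0.7, 9.5]
opening: 0.0097
grip_force: 30.2
```

Contact at 0.058, so it is on the felt. I'll release it and go to the 50.

Request:
drive_tool --steps '[{"translation":[-0.03,0,-0.06],"angular":[0,0,0],"gripper":0.05},{"translation":[0,0,0],"angular":[0,0,0],"gripper":0.3},{"translation":[0,0,0],"angular":[0,0,0],"gripper":0.35},{"translation":[0,0,0],"angular":[0,0,0],"gripper":0.35},{"translation":[0,0,-0.4],"angular":[0,0,0],"gripper":0.35},{"translation":[0,0,-1],"angular":[0,0,0],"gripper":0.35},{"translation":[0,0.5,-0.2],"angular":[0,0,0],"gripper":0.35},{"translation":[-0.7,1,0],"angular":[0,0,0],"gripper":0.35}]'

```text
t: 25.28
tool_pos: [0.5571, 0.1429, 0.1239]
tool_rot: [-3.141, -0.002, -0.007]
contact_force: [-0.6, -0.3, 0.0]
opening: 0.0297
grip_force: 0.0
```

Request:
drive_tool --steps '[{"translation":[-0.8,1,0],"angular":[0,0,0],"gripper":0.35},{"translation":[-0.8,1,0],"angular":[0,0,0],"gripper":0.35},{"translation":[-0.8,1,0.3],"angular":[0,0,0],"gripper":0.35},{"translation":[-0.5,0.5,0.3],"angular":[0,0,0],"gripper":0.35},{"translation":[0,0,0.3],"angular":[0,0,0],"gripper":0.35},{"translation":[0,0,0],"angular":[0,0,0],"gripper":0.35},{"translation":[0,0,0],"angular":[0,0,0],"gripper":0.35}]'

```text
t: 26.15
tool_pos: [0.44, 0.0039, 0.086]
tool_rot: [-3.142, -0.001, -0.001]
contact_force: [0.7, -1.0, 0.0]
opening: 0.0297
grip_force: 0.0
```

```bash
python3 w.py w11.png .4398 .0025 .014
```

```text
cam [0.5148 0.0038 0.229 ] tcp [0.4401 0.004  0.0861] rot [3.1415e+00 1.6000e-03 1.4000e-03] f [-0.15 -0.39  0.17] open 0.029593466789640515
toolx [1.    0.001 0.001] table z 0.0004164771062919746
top z 0.03 circle mm [441.5   2.6] 5.3 mean [0.4422 0.0026 0.029 ] 223
```

Request:
drive_tool --steps '[{"translation":[0.01,0.035,0.6],"angular":[0,0,0],"gripper":0.35},{"translation":[0,0,0.6],"angular":[0,0,0],"gripper":0.35},{"translation":[0,0,0.42],"angular":[0,0,0],"gripper":0.35},{"translation":[0,0,0],"angular":[0,0,0],"gripper":0.35},{"translation":[0,0,0],"angular":[0,0,0],"gripper":0.02},{"translation":[0,0,0],"angular":[0,0,0],"gripper":0.02},{"translation":[0,0,0],"angular":[0,0,0],"gripper":0.02},{"translation":[0,0,0],"angular":[0,0,0],"gripper":0.02}]' --force 25

```text
t: 27.2
tool_pos: [0.4406, 0.0022, 0.0218]
tool_rot: [3.142, -0.0, 0.003]
contact_force: [0.4, 0.2, 4.6]
opening: 0.0074
grip_force: 24.7
```

Request:
drive_tool --steps '[{"translation":[0,0,-0.4],"angular":[0,0,0],"gripper":0.02},{"translation":[0,0,0],"angular":[0,0,0],"gripper":0.02}]'

```text
t: 27.45
tool_pos: [0.4407, 0.0019, 0.0384]
tool_rot: [3.141, -0.0, 0.005]
contact_force: [0.3, 0.4, -0.3]
opening: 0.007
grip_force: 24.3
```

```bash
python3 w.py w12.png; python3 -c "
import cv2;cv2.imwrite('pics/w12c.png',cv2.resize(cv2.imread('pics/w12.png')[200:480,180:460],None,fx=2,fy=2))"
```

```text
cam [0.5152 0.0018 0.1816] tcp [0.4402 0.002  0.0376] rot [ 3.1412e+00 -2.0000e-04  2.8000e-03] f [ 0.18 -0.4  -1.48] open 0.007394713563830181
toolx [ 1.    -0.     0.002] table z 0.00042103567571174225
```

View pics/w12c.png

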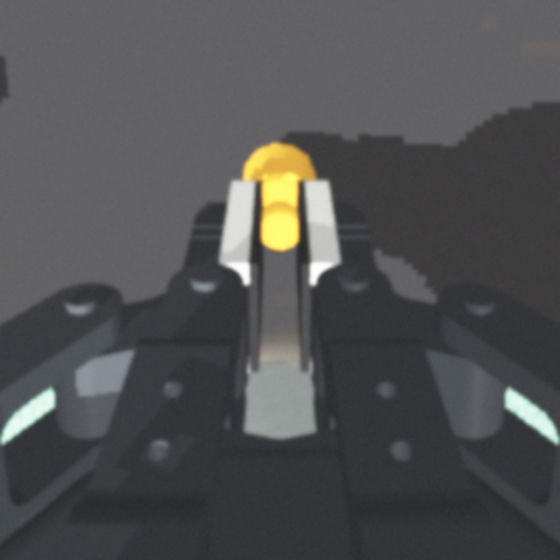

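The 50 is lifted and upright.

Request:
drive_tool --steps '[{"translation":[0,0,-1],"angular":[0,0,0],"gripper":0.02},{"translation":[0,-0.3,-1],"angular":[0,0,0],"gripper":0.02},{"translation":[0,-0.8,-0.2],"angular":[0,0,0],"gripper":0.02},{"translation":[0.1,-1,0],"angular":[0,0,0],"gripper":0.02},{"translation":[0.3,-1,0],"angular":[0,0,0],"gripper":0.02},{"translation":[0.4,-1,0],"angular":[0,0,0],"gripper":0.02},{"translation":[0.4,-1,0],"angular":[0,0,0],"gripper":0.02},{"translation":[0.4,-0.9,0],"angular":[0,0,0],"gripper":0.02}]'

```text
t: 28.5
tool_pos: [0.5036, 0.2435, 0.1241]
tool_rot: [3.141, 0.001, -0.001]
contact_force: [0.5, -1.0, 0.4]
opening: 0.0075
grip_force: 24.4
```

Request:
drive_tool --steps '[{"translation":[0.13,-0.5,0],"angular":[0,0,0],"gripper":0.02},{"translation":[0,0,0],"angular":[0,0,0],"gripper":0.02},{"translation":[0,0,0],"angular":[0,0,0],"gripper":0.02}]'

```text
t: 28.88
tool_pos: [0.5082, 0.2613, 0.1243]
tool_rot: [3.141, -0.001, -0.002]
contact_force: [-0.1, 0.1, -0.5]
opening: 0.0073
grip_force: 24.5
```

```bash
python3 w.py w13.png
```

```text
cam [0.5833 0.2611 0.2672] tcp [0.5083 0.2611 0.1244] rot [ 3.141e+00 -1.500e-03 -1.100e-03] f [ 0.18 -0.26  0.52] open 0.007215471258478912
toolx [ 1.    -0.001 -0.001] table z 0.0004007165517789631
```

View pics/w13.png

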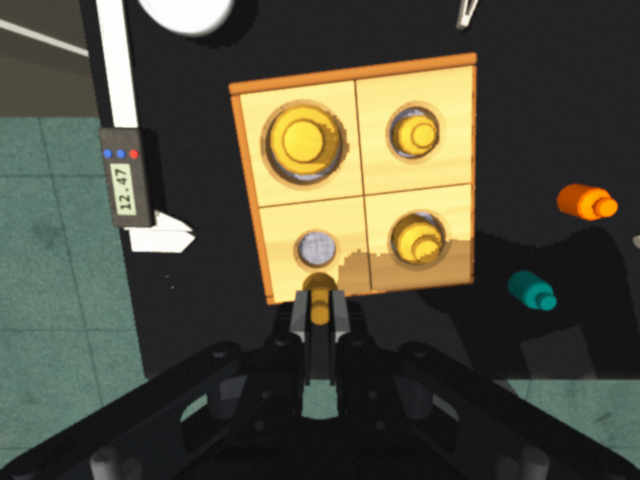

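Three weights are seated at (305,140), (415,132) and (418,240), and the 50 hangs above its bore (318,248). I'll lower it.

Request:
drive_tool --steps '[{"translation":[0.03,-0.04,0.4],"angular":[0,0,0],"gripper":0.02},{"translation":[0,0,0.4],"angular":[0,0,0],"gripper":0.02},{"translation":[0,0,0.4],"angular":[0,0,0],"gripper":0.02},{"translation":[0,0,0.2],"angular":[0,0,0],"gripper":0.02},{"translation":[0,0,0],"angular":[0,0,0],"gripper":0.02},{"translation":[0,0,0],"angular":[0,0,0],"gripper":0.02}]'

```text
t: 29.68
tool_pos: [0.5105, 0.264, 0.0693]
tool_rot: [-3.141, 0.0, -0.002]
contact_force: [-0.1, 0.3, -0.7]
opening: 0.0074
grip_force: 24.5
```

Request:
drive_tool --steps '[{"translation":[0,0,0.05],"angular":[0,0,0],"gripper":0.02},{"translation":[0,0,0.05],"angular":[0,0,0],"gripper":0.02},{"translation":[0,0,0.05],"angular":[0,0,0],"gripper":0.02},{"translation":[0,0,0],"angular":[0,0,0],"gripper":0.02}]'

```text
t: 30.18
tool_pos: [0.5098, 0.2638, 0.0624]
tool_rot: [3.141, -0.0, -0.001]
contact_force: [1.4, -0.0, -0.7]
opening: 0.0074
grip_force: 24.5
```

Request:
drive_tool --steps '[{"translation":[0,0,0.025],"angular":[0,0,0],"gripper":0.02},{"translation":[0,0,0.025],"angular":[0,0,0],"gripper":0.02},{"translation":[0,0,0],"angular":[0,0,0],"gripper":0.02}]'

```text
t: 30.55
tool_pos: [0.5099, 0.2638, 0.0606]
tool_rot: [3.142, -0.0, -0.0]
contact_force: [-0.0, 0.5, -1.4]
opening: 0.0073
grip_force: 24.5
```

Request:
drive_tool --steps '[{"translation":[0,0,0.025],"angular":[0,0,0],"gripper":0.02},{"translation":[0,0,0.025],"angular":[0,0,0],"gripper":0.02},{"translation":[0,0,0],"angular":[0,0,0],"gripper":0.02}]'

```text
t: 30.92
tool_pos: [0.5099, 0.2638, 0.0585]
tool_rot: [3.141, -0.0, -0.001]
contact_force: [0.4, -0.7, -0.5]
opening: 0.0075
grip_force: 24.5
```

Request:
drive_tool --steps '[{"translation":[0,0,0.03],"angular":[0,0,0],"gripper":0.02},{"translation":[0,0,0],"angular":[0,0,0],"gripper":0.02}]'

```text
t: 31.18
tool_pos: [0.5103, 0.264, 0.058]
tool_rot: [-3.141, 0.0, -0.001]
contact_force: [-0.5, 0.5, 2.5]
opening: 0.0074
grip_force: 24.8
```

Request:
drive_tool --steps '[{"translation":[0,0,0.03],"angular":[0,0,0],"gripper":0.02},{"translation":[0,0,0],"angular":[0,0,0],"gripper":0.02}]'

```text
t: 31.42
tool_pos: [0.5109, 0.2641, 0.0579]
tool_rot: [-3.141, 0.0, -0.003]
contact_force: [-1.7, -0.7, 7.9]
opening: 0.0073
grip_force: 25.5
```

It is on the felt. I'll release and rise clear.

Request:
drive_tool --steps '[{"translation":[-0.03,0,-0.05],"angular":[0,0,0],"gripper":0.02},{"translation":[0,0,0],"angular":[0,0,0],"gripper":0.25},{"translation":[0,0,0],"angular":[0,0,0],"gripper":0.35},{"translation":[0,0,0],"angular":[0,0,0],"gripper":0.35},{"translation":[0,0,-0.4],"angular":[0,0,0],"gripper":0.35},{"translation":[0,0,-1],"angular":[0,0,0],"gripper":0.35},{"translation":[-0.5,0,-1],"angular":[0,0,0],"gripper":0.35},{"translation":[-0.2,0,0],"angular":[0,0,0],"gripper":0.35}]'

```text
t: 32.42
tool_pos: [0.483, 0.265, 0.1601]
tool_rot: [-3.138, -0.0, -0.014]
contact_force: [0.4, -0.4, -0.5]
opening: 0.0297
grip_force: 0.0
```

```bash
python3 w.py w14.png; python3 - <<'E'
from h import *
im=shot('wrist','w15.png');W=world(im)
B={'500':(.5763,.2697,24,.063),'200':(.5163,.1955,18.5,.047),'100':(.5834,.2026,15.5,.037),'50':(.5092,.2626,13,.029)}
for k,(x,y,r,h) in B.items():
    c=im['color'].astype(int); p=W[(np.hypot(W[...,0]-x,W[...,1]-y)<r/1000)&(c[...,0]>c[...,2]+60)]
    t=np.percentile(p[:,2],97); q=p[p[:,2]>t-.004]; cc,rr=cv2.minEnclosingCircle((q[:,:2]*1000).astype(np.float32)); print(k,'top',t.round(4),'underside',(t-h).round(4),'knob off mm',np.round(np.array(cc)-[x*1e3,y*1e3],1),round(rr,1))
for n,pts in(('scene',((332,218),(393,172))),('side',((305,225),(335,181)))):
    im=ctrl.get_image(n); a=np.load(f'pics/{n}0.npz')
    print(n,[float(abs(im['depth'][v-10:v+10,u-8:u+8]-a['depth'][v-10:v+10,u-8:u+8]).mean().round(4)) for u,v in pts])
E
python3 -c "
import cv2;cv2.imwrite('pics/w15c.png',cv2.imread('pics/w15.png'))"
```

```text
cam [0.5567 0.2643 0.3038] tcp [0.481  0.2645 0.1573] rot [-3.1397e+00 -6.0000e-04 -6.5000e-03] f [-0.18  0.43 -0.4 ] open 0.02978512514826724
toolx [1.    0.    0.004] table z 0.00038406940776205493
500 top 0.3006 underside 0.2376 knob off mm [-21.   -5.7] 0.0
200 top 0.0686 underside 0.0216 knob off mm [0.1 1.9] 8.3
100 top 0.0665 underside 0.0295 knob off mm [-0.6  1.9] 6.7
50 top 0.0663 underside 0.0373 knob off mm [0.1 1.3] 5.2
scene [0.00839999970048666, 0.020099999383091927]
side [0.3197999894618988, 0.00570000009611249]
```

View pics/w15.png

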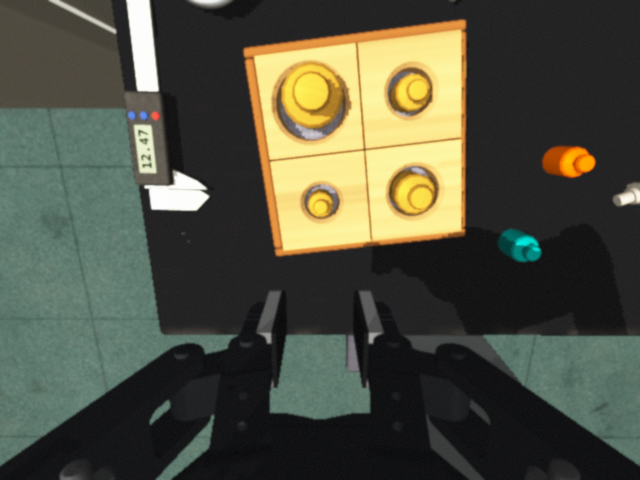

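All four are seated and centred within 2 mm. I'll do a quick check that the hook and pillar haven't moved, then hand in.

```bash
python3 - <<'E'
from h import *
for n,g in (('scene',(('hook',.579,-.0207,.055),('pillar',.581,-.2003,.037))),('side',(('hook',.579,-.0207,.055),('pillar',.581,-.2003,.037)))):
    a=dict(np.load(f'pics/{n}0.npz')); b=ctrl.get_image(n)
    for k,x,y,h in g:
        r=[]
        for im in(a,b):
            W=world(im); p=W[(np.hypot(W[...,0]-x,W[...,1]-y)<.03)&(W[...,2]>.006)&(W[...,2]<.07)]
            r.append((p.mean(0).round(4).tolist() if len(p) else None,len(p)))
        print(n,k,r)
E
```

```text
scene hook [([0.5745, -0.0153, 0.0258], 277), ([0.5745, -0.0156, 0.0257], 277)]
scene pillar [([0.5782, -0.1948, 0.0251], 189), ([0.5782, -0.1949, 0.0248], 191)]
side hook [([0.5751, -0.0132, 0.0258], 276), ([0.5655, -0.0142, 0.0124], 23)]
side pillar [([0.5781, -0.1934, 0.0257], 161), ([0.5783, -0.1935, 0.0256], 161)]
```

Neither has moved; the side view of the hook is only hidden by the arm.

```bash
python3 -c "
from station import ctrl
print(ctrl.finish_job())"
```

```text
the job is handed in; nothing more can be done
None
```

I lowered all four knob weights onto the felt of their own bores, released them and handed the job in at about 33 s; the hooked weight and pillar are where they stood, though the hand-in returned no verdict.

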